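# Close the soap carton and slide it under the counter shelf

## Robot

A 6-joint arm with a two-finger parallel gripper is mounted at the origin on the work surface. World frame = base frame: x ahead of the robot, y to its left, z up, the work surface at z = 0. Lengths are in m, angles in rad, forces in N, time in s.
With the tool pointing down it reaches from about 0.4 to 0.825 m from the base axis. Payload 7 kg.
Tool frame: the origin (TCP) lies midway between the tips of the shut fingers; the grasp point (between the pads) lies 19 mm behind it; z points along the fingers, x is the direction in which the jaws open and shut, and the axes are right-handed (so a half turn about z gives the same grasp; the last joint's range is limited). The gripper opens to 88 mm and grips with 3 to 60 N. Pads are 19 mm wide; open, the fingers measure 130 mm over their backs; the gripper's body (78 mm by 193 mm) begins 47 mm behind the grasp point.
Start: joints at [1.471, 0.359, 0.012, 0, -1.224, -0.288], TCP at [0.255, 0.625, 0.227] pointing down, gripper open.
Joint ranges: [-3.07, 3.07], [-1.43, 2.12], [-1.02, 1.25], [-3.03, 1.67], [-3.05, -0], [-3.03, 3.03]. Speed limits (rad/s): [2.39, 2.39, 3.01, 3.14, 3.14, 3.14].

## Interface

Orientations are given as a unit quaternion [w, x, y, z].
In Python, from cell import r gives the robot as it stands. The module is installed in compiled form; this text tells all that it offers.
- The arm moves only by the tool step_arm, never from a script. Its argument "commands" is a list of rows, each a list of 3 entries, a list of its own where there are three numbers: the shift along the world's x, y, z in mm, then the turn, a rotation vector about the world's x, y, z in degrees, then the opening, from -1 (shut) to 1 (fully open). In form: [[[tx, ty, tz], [rx, ry, rz], hand], ...]. A call has 1 to 5 rows; each row shifts and turns the commanded pose from where the row before left it; what a row does not reach is not made up. A row lasts 1/10 s, in which the tool goes at most 50 mm and 8.59 degrees, less where a joint would pass 70% of its speed; a pose out of reach is approached as far as the arm can. A call is refused whole if a number of a shift passes 50 or a number of a turn 8.59, either way. A call with a gripper value outside its range is refused whole. The fingers move at their own pace and stop on an object; "newtons" is the grip in N (left out, the last holds). Time passes only in rows, so rows that do not move let the fingers close. It gives the time, the measured TCP pose, the force and the opening at its end, in the units of the state.
- r.read_state(): the state, without advancing time (a new reading comes with each control period).
- r.grab_frame(name): name is "scene" or "top"; returns the picture (400x640x3 uint8, red, green, blue); there is no depth.
- r.camera_model(name): a dict with "K" (3x3 intrinsics, pixels), "rvec" (rotation vector, rad) and "tvec" (3), from world to camera coordinates, as OpenCV has them. Camera axes: x right, y down, z forward; pixel columns grow to the right and rows downward; lengths in m; the calibration is good to about 2 mm. A picture is of the moment at which its call begins. camera_model takes no time and is no camera call.
- r.finish_job(): hands the job in, once; it reports no verdict.
Trained networks look in the newest picture that a camera, given by its name, has taken for a name from the list of things; names that differ only in an ending like _2 or _b are one class to them, and where a whole thing is asked for, a point or a joint stands for the part that bears it (a point fixed in the world has none). Each returns a list of dicts, best first, with "conf" (0 to 1); they miss things now and then, are a little off and sometimes report something else, mostly with a low value. They report only what shows in the picture. A call takes as long as a camera call. They do not tell look-alikes from the thing itself.
- r.boxes_of(camera, name): "location" ([column, row] in pixels, amid what is visible of it).
The state is a dict: "t": time; "qpos": joint angles; "qvel": joint speeds; "tau": joint torques, N m; "position": TCP position; "ee_rot": TCP orientation; "wrist_force": force on the tool from outside, world axes, zero at the start; "ft_torque": the same for the moment, N m; "finger_gap": finger opening in m.
Only numpy, scipy, OpenCV 4.12 (cv2) and the standard library are available. Lean on these libraries where they do the work, as an engineer would, in place of code of your own. Each camera call takes 0.05 s, during which the arm holds its last target. There are 200 camera calls.

## Task

Shut the open carton of soap bars on the bathroom counter: fold its two short end flaps down flat first, then the two long flaps down flat over them. Then slide the closed carton along the counter, without lifting or tipping it, in through the open front of the little glass-topped shelf until its far long side is fully home and square against the low bar across the shelf's rear. Leave the bottles on the shelf and the dishes on the counter as they stand.

Things in the scene. Friction and masses are not known exactly. Their poses are not given: they have to be found in the camera images.
- carton: Loose brown carton full of wrapped soap bars, 0.5 to 0.9 kg, open-topped, upright on the counter. Origin: centre of its underside. 180 mm along its x, 130 mm along its y, walls 85 mm high and 3 mm thick; 91 mm high once shut. Turned at most 0.3 rad at the start; its +y long side goes in first. Friction on the counter about 0.5 to 0.8. Four top flaps of 2.5 mm board, each with its own joint entry
- end_flap_near (a joint): Angle of the short flap at the carton's -x end (robot side): 122 mm wide, 64 mm from crease to free edge, crease along the carton's y at x = -90 mm, 86.5 mm up. 0: shut, lying flat over the box (stops there); 1.57: upright; more: leaning outwards. Starts at 1.5 to 2.1. Weighs 15 g; its crease (0.02 N m) keeps it where it is left
- end_flap_far (a joint): The same for the short flap at the carton's +x end, crease at x = +90 mm
- long_flap_right (a joint): Angle, read the same way, of the long flap on the carton's -y side: 178 mm wide, 64 mm from crease to free edge, crease along the carton's x at y = -65 mm, 89.5 mm up, so that it closes on top of the end flaps
- long_flap_left (a joint): The same for the long flap on the carton's +y side (towards the shelf), crease at y = +65 mm
- shelf: Small counter shelf, fixed: frame of 10 mm chrome tube, clear glass deck. Origin: centre of its footprint on the counter. 260 mm along x, 175 mm along y; deck from 144 to 154 mm up. Open front (-y); corner legs, 240 mm clear between them along x; a low bar across the rear (+y). Carton home: its origin at shelf y = +12.5 mm, its near long side 35 mm in behind the deck's front edge
- shelf_front (a point): middle of the shelf deck's front edge, on its underside (shelf frame 0, -87.5, 144 mm)
- rear_bar (a point): middle of the face of the low rear bar that the carton comes to rest against, 45 mm above the counter (shelf frame 0, +77.5, 45 mm)
- bottle_tall: bystander: loose amber bottle with a black cap, 52 mm across, 125 mm high, standing on the shelf deck; origin: centre of its underside
- jar_low: bystander: loose amber jar with a black lid, 60 mm across, 70 mm high, standing on the shelf deck; origin: centre of its underside
- soap_dish: bystander: amber glass dish 85 by 115 mm with a white soap bar, 32 mm high in all, on the counter; origin: centre of its underside
- brush_dish: bystander: round wooden dish 124 mm across with a wooden massage brush, 46 mm high in all, on the counter; origin: centre of its underside
Mind the look-alikes: they are no part of the job. What is meant by the carton is not pink or turquoise, and is the larger of those in its own colour.

How it is judged:
On the way, in this order (a step that is already met when the one before it is completed fails the run):
1. both short end flaps are folded down flat (within 0.25 rad) while both long flaps still stand open (over 0.7 rad) (value of joint each of end_flap_near, end_flap_far below 0.25 rad and value of joint each of long_flap_right, long_flap_left above 0.7 rad), for 0.1 s.
2. both long flaps are folded down flat over them (all four within 0.25 rad) with the carton still out in front of the shelf (value of joint each of end_flap_near, end_flap_far, long_flap_right, long_flap_left below 0.25 rad and y of carton in the frame of shelf below -0.14 m), for 0.1 s.
At the end, for the whole second after the job is handed in: The carton stands flat and at rest on the counter between the shelf's legs, all four flaps shut within 0.25 rad, its far long side within 10 mm of the rear bar and square to it within 0.1 rad (value of joint each of end_flap_near, end_flap_far, long_flap_right, long_flap_left below 0.25 rad and y of carton in the frame of shelf between 0.0025 and 0.0225 m and x of carton in the frame of shelf between -0.032 and 0.032 m and angle between the x axis of carton and the x axis of shelf, either way round below 0.1 rad and angle between carton's own z axis and vertical below 0.05 rad and height (world z) of carton below 0.005 m and linear speed of carton below 0.01 m/s); the robot touches nothing.
It fails at once if the carton is lifted more than 25 mm or tipped more than 0.25 rad (height (world z) of carton above 0.025 m or angle between carton's own z axis and vertical above 0.25 rad).
It fails at once if a bottle on the shelf or a dish on the counter is moved more than 20 mm (distance of any of bottle_tall, jar_low, soap_dish, brush_dish from where it was at the start of the episode above 0.02 m).
It also fails if it takes over 70 s, if anything falls off the work surface, if the arm or the gripper's body presses on something with over 40 N, if the wrist force passes 120 N, or if a joint passes its speed limit or range.

## Working session

There is one attempt and no reset: what is moved stays moved. The work goes in short steps, Python scripts to look and compute and a tool call to move; the robot and the scene stay as the last step left them, time stands still between calls to the robot, and variables do not carry over. Pictures are saved under pics/ and viewed, about 8 in all and at most 12, crops included, and the job is handed in when it is done.

Besides the shell and the picture viewer there is one more tool, called after ">>>" by a JSON object that holds its "fn" and its "kwargs". step_arm: Moves the arm, as the interface text tells. Its arguments: {"type":"object","properties":{"commands":{"type":"array"},"newtons":{"type":"number"}},"required":["commands"]}

```bash
mkdir -p pics
cat > h.py <<'E'
from cell import r
import numpy as np, cv2
def cam(n):
    m=r.camera_model(n); R=cv2.Rodrigues(np.array(m["rvec"],float))[0]; return np.array(m["K"],float),R,np.array(m["tvec"],float).reshape(3)
def back(n,px,z):
    K,R,t=cam(n); d=R.T@np.linalg.inv(K)@np.array([px[0],px[1],1.]); c=-R.T@t
    return c+d*(z-c[2])/d[2]
def proj(n,P):
    K,R,t=cam(n); p=(R@np.atleast_2d(P).T).T+t; p=p@K.T; return p[:,:2]/p[:,2:]
def snap(n,f,crop=None,s=1):
    im=r.grab_frame(n)[:,:,::-1]
    if crop: im=im[crop[1]:crop[3],crop[0]:crop[2]]
    if s!=1: im=cv2.resize(im,None,fx=s,fy=s,interpolation=cv2.INTER_CUBIC)
    cv2.imwrite("pics/"+f,im)
E
python3 - <<'E'
from h import *
a=r.grab_frame("top")[:,:,::-1]; b=r.grab_frame("scene")[:,:,::-1]
cv2.imwrite("pics/t0.png",a); cv2.imwrite("pics/s0.png",b)
for c in("top","scene"):
    K,R,t=cam(c); print(c,-R.T@t,K[0,0])
    for n in("carton","shelf","soap_dish","brush_dish","bottle_tall","jar_low","shelf_front","rear_bar","end_flap_near","end_flap_far","long_flap_right","long_flap_left"):
        print(n,[(np.round(d["location"]),round(d["conf"],2)) for d in r.boxes_of(c,n)][:4])
print(r.read_state())
E
```

```text
top [ 0.43981748 -0.08758447  1.25097907] 406.75830736123214
carton [(array([386., 297.]), 0.95), (array([348., 202.]), 0.85), (array([473., 276.]), 0.75), (array([377., 129.]), 0.62)]
shelf [(array([200., 218.]), 0.69), (array([374., 208.]), 0.27)]
soap_dish [(array([295., 129.]), 0.91)]
brush_dish [(array([440., 181.]), 0.84)]
bottle_tall [(array([172., 240.]), 0.58)]
jar_low [(array([180., 194.]), 0.84), (array([438., 180.]), 0.3)]
shelf_front [(array([202., 216.]), 0.73)]
rear_bar [(array([199., 220.]), 0.86)]
end_flap_near [(array([347., 236.]), 0.7)]
end_flap_far [(array([347., 169.]), 0.97)]
long_flap_right [(array([385., 127.]), 0.86), (array([377., 209.]), 0.82), (array([388., 307.]), 0.8)]
long_flap_left [(array([372., 122.]), 0.97), (array([318., 201.]), 0.9), (array([389., 285.]), 0.87), (array([478., 267.]), 0.58)]
scene [ 1.39175875 -0.3571215   0.75292978] 371.88618633559935
carton [(array([246., 187.]), 0.95), (array([298., 216.]), 0.94), (array([279., 300.]), 0.66), (array([172., 213.]), 0.55)]
shelf [(array([417., 186.]), 0.63)]
soap_dish [(array([375., 291.]), 0.9)
[... 608 characters left out ...]
58), (array([290., 293.]), 0.56)]
{'t': 1.3, 'qpos': array([ 1.47113486e+00,  3.58586220e-01,  1.18993913e-02, -3.23018302e-06,
       -1.22412136e+00, -2.88121671e-01]), 'qvel': array([-0.00122079,  0.00240486,  0.00128151, -0.00048402,  0.00102781,
       -0.00020064]), 'tau': array([ 8.32297269e-05, -5.82386720e+01,  2.93280691e+01,  7.00224996e+00,
        1.22290745e-02, -1.42006198e-05]), 'position': array([0.25523581, 0.62485023, 0.22656931]), 'ee_rot': array([-4.95196740e-06, -5.57611827e-01,  8.30101831e-01, -3.60270235e-06]), 'wrist_force': array([-0.05224761,  0.6143856 , -0.15027421]), 'ft_torque': array([-0.02224045, -0.01276511,  0.01089023]), 'finger_gap': 0.08787394006207692}
```

View pics/t0.png

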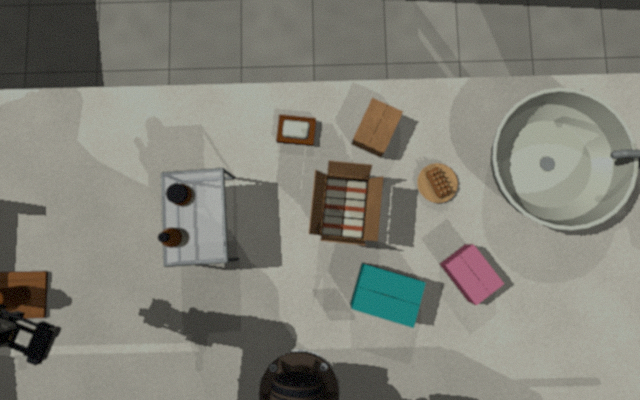

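View pics/s0.png

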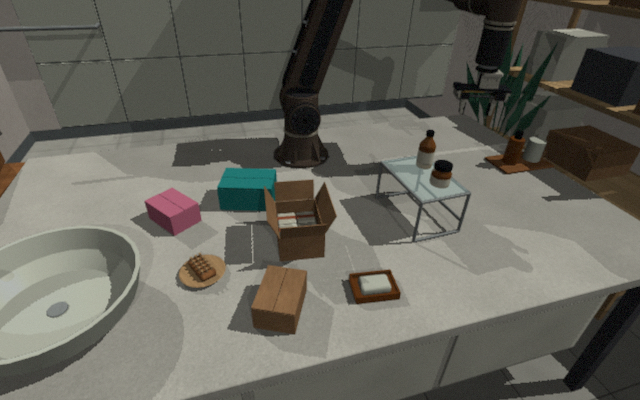

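The top view shows the open brown carton full of soap at (347,205), with the closed, smaller brown look-alike at (378,127), turquoise at (389,295) and pink at (473,273). The open brown one fits the description: it is brown, the larger of the two browns, and holds soap. I'll confirm it in a crop.

Run:
```python
from h import *
a=cv2.imread("pics/t0.png")[145:265,150:410]; b=cv2.imread("pics/s0.png")[165:265,235:365]
A=cv2.resize(a,(780,360),interpolation=cv2.INTER_CUBIC)
A=cv2.resize(cv2.imread("pics/t0.png")[150:255,300:395],(361,399),interpolation=cv2.INTER_CUBIC)
B=cv2.resize(b,(429,330),interpolation=cv2.INTER_CUBIC)
C=np.zeros((400,800,3),np.uint8); C[:399,:361]=A; C[:330,365:794]=B
cv2.imwrite("pics/c0.png",C)
print("dish",back("top",(295,129),.03),back("scene",(375,291),.02))
print("brush",back("top",(438,183),.04))
for p in [(163,173),(224,169),(228,263),(165,266)]: print("shelf",p,back("top",p,.154))
for p in [(382,160),(466,190),(415,203)]: print("shelf s",p,back("scene",p,.154))
print("tall",back("top",(171,237),.27),"jar",back("top",(178,194),.22))
```

```text
dish [ 0.78173046 -0.00130825  0.03      ] [ 0.81048447 -0.01271431  0.02      ]
brush [ 0.60256968 -0.42787584  0.04      ]
shelf (163, 173) [0.63275444 0.35395574 0.154     ]
shelf (224, 169) [0.63980911 0.18628927 0.154     ]
shelf (228, 263) [0.38483334 0.17490305 0.154     ]
shelf (165, 266) [0.38051277 0.34398623 0.154     ]
shelf s (382, 160) [0.39022405 0.18329997 0.154     ]
shelf s (466, 190) [0.6262226  0.34958264 0.154     ]
shelf s (415, 203) [0.64799976 0.16643933 0.154     ]
tall [0.4556187  0.28504181 0.27      ] jar [0.56574393 0.28779927 0.22      ]
```

View pics/c0.png

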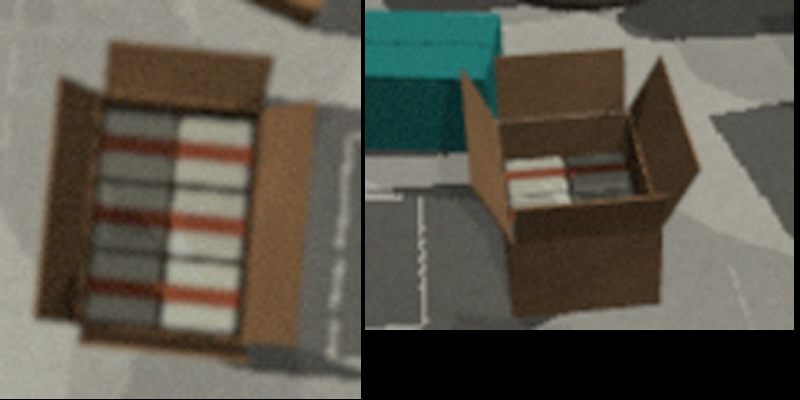

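```bash
cat > fit.py <<'E'
from h import *
from scipy.optimize import least_squares
T=lambda u,v:(300+u/3.8,150+v/3.8)
S=lambda u,v:(235+(u-365)/3.3,165+v/3.3)
def flap(k,a,s):
    c,sn=64*np.cos(a),64*np.sin(a)
    if k=='near': return (-90+c,s*61,86.5+sn)
    if k=='far': return (90-c,s*61,86.5+sn)
    if k=='right': return (s*89,-65+c,89.5+sn)
    if k=='left': return (s*89,65-c,89.5+sn)
W=lambda p,P:np.array([p[0]+(np.cos(p[2])*P[0]-np.sin(p[2])*P[1])/1e3,p[1]+(np.sin(p[2])*P[0]+np.cos(p[2])*P[1])/1e3,P[2]/1e3])
E
python3 - <<'E'
from fit import *
F=dict(near=3,far=4,right=5,left=6)
obs=[("top",T(105,97),(90,65,86)),("top",T(262,108),(90,-65,86)),("top",T(82,322),(-90,65,86)),("top",T(244,335),(-90,-65,86)),
("top",T(110,42),('far',1)),("top",T(272,58),('far',-1)),("top",T(60,76),('left',1)),("top",T(37,316),('left',-1)),
("top",T(316,102),('right',1)),("top",T(295,344),('right',-1)),("top",T(80,342),('near',1)),("top",T(246,360),('near',-1)),
("scene",S(514,316),(90,-65,0)),("scene",S(660,303),(90,65,0)),("scene",S(496,60),('near',-1)),("scene",S(623,50),('near',1)),
("scene",S(462,72),('right',-1)),("scene",S(660,58),('left',-1)),("scene",S(700,168),('left',1)),("scene",S(512,208),('far',-1)),("scene",S(662,196),('far',1))]
def res(p):
    o=[]
    for c,px,P in obs:
        if isinstance(P[0],str): P=flap(P[0],p[F[P[0]]],P[1])
        o.append(proj(c,W(p,P))[0]-px)
    return np.array(o)
s=least_squares(lambda p:res(p).ravel(),[.56,-.15,.0,1.8,1.8,1.8,1.8],loss='soft_l1')
print(np.round(s.x,4)); 
for o,e in zip(obs,res(s.x)): print(o[0],o[2],np.round(e,1))
E
```

```text
[ 0.5354 -0.1469 -0.1265  1.7701  2.0166  2.0136  2.0412]
top (90, 65, 86) [-1.4 -2.4]
top (90, -65, 86) [ 2.  -0.7]
top (-90, 65, 86) [-1.8  0.4]
top (-90, -65, 86) [1.  1.8]
top ('far', 1) [-0.2 -1.1]
top ('far', -1) [ 1.2 -0.8]
top ('left', 1) [-0.  -1.2]
top ('left', -1) [-0.9  0.2]
top ('right', 1) [ 0.3 -1.2]
top ('right', -1) [-0.1  0.1]
top ('near', 1) [-0.6 -0.3]
top ('near', -1) [ 0.8 -0.3]
scene (90, -65, 0) [-0.7 -0.1]
scene (90, 65, 0) [-0.4 -0.5]
scene ('near', -1) [-0.6 -1.9]
scene ('near', 1) [ 0.2 -1.5]
scene ('right', -1) [-0.4 -1.9]
scene ('left', -1) [ 0.1 -1.6]
scene ('left', 1) [-0.4 -0.7]
scene ('far', -1) [ 0.3 -0.8]
scene ('far', 1) [ 1.1 -1. ]
```

Confirmed: the crop shows the open brown carton holding the soap bars, flaps leaning out. The fit gives centre (0.535, -0.147), yaw -0.127 and flaps at about 1.8 to 2.0 rad, with residuals of about 2 px or less. The shelf is at about (0.51, 0.265), yaw 0.04. I'll raise over the bottles and swing to beyond the far flap.

>>> {"fn": "step_arm", "kwargs": {"commands": [[[0,0,45],[0,0,0],-1],[[0,0,45],[0,0,0],-1],[[0,0,45],[0,0,0],-1],[[24,-43,0],[0,0,-4.17],-1],[[24,-43,0],[0,0,-4.17],-1]]}}

```text
t: 1.8
position: [0.3033, 0.5391, 0.3627]
ee_rot: [0.001, -0.495, 0.869, 0.001]
wrist_force: [0.9, -1.6, -0.0]
finger_gap: 0.0531
```

>>> {"fn": "step_arm", "kwargs": {"commands": [[[24,-43,0],[0,0,-4.17],-1],[[24,-43,0],[0,0,-4.17],-1],[[24,-43,0],[0,0,-4.17],-1],[[24,-43,0],[0,0,-4.17],-1],[[24,-43,0],[0,0,-4.17],-1]]}}

```text
t: 2.3
position: [0.4238, 0.322, 0.362]
ee_rot: [0.0, -0.329, 0.944, 0.0]
wrist_force: [0.8, 0.7, 0.5]
finger_gap: 0.0134
```

>>> {"fn": "step_arm", "kwargs": {"commands": [[[24,-43,0],[0,0,-4.17],-1],[[24,-43,0],[0,0,-4.17],-1],[[24,-43,0],[0,0,-4.17],-1],[[24,-43,0],[0,0,-4.17],-1],[[24,-43,0],[0,0,-4.17],-1]]}}

```text
t: 2.8
position: [0.5438, 0.1069, 0.362]
ee_rot: [0.0, -0.153, 0.988, 0.0]
wrist_force: [1.1, 1.4, 0.3]
finger_gap: 0.0003
```

>>> {"fn": "step_arm", "kwargs": {"commands": [[[24,-43,0],[0,0,-4.17],-1],[[24,-43,0],[0,0,-4.17],-1],[[24,-43,0],[0,0,-4.17],-1],[[24,-43,0],[0,0,-4.17],-1],[[24,-43,0],[0,0,-4.17],-1]]}}

```text
t: 3.3
position: [0.6639, -0.1082, 0.3617]
ee_rot: [0.0, 0.029, 1.0, 0.0]
wrist_force: [1.6, 0.4, 0.5]
finger_gap: 0.0
```

>>> {"fn": "step_arm", "kwargs": {"commands": [[[27,-39,0],[0,0,-4],-1],[[0,0,-50],[0,0,0],-1],[[0,0,-50],[0,0,0],-1],[[0,0,-50],[0,0,0],-1],[[0,0,-50],[0,0,0],-1]]}}

```text
t: 3.8
position: [0.69, -0.1455, 0.1598]
ee_rot: [0.0, 0.062, 0.998, 0.0]
wrist_force: [0.6, -0.8, -0.2]
finger_gap: 0.0005
```

>>> {"fn": "step_arm", "kwargs": {"commands": [[[0,0,-45],[0,0,0],-1],[[-20,2.5,0],[0,0,0],-1],[[-20,2.5,0],[0,0,0],-1],[[-25,3,0],[0,0,0],-1],[[-20,2.5,-7],[0,0,0],-1]]}}

```text
t: 4.3
position: [0.6051, -0.1346, 0.1102]
ee_rot: [0.001, 0.062, 0.998, -0.0]
wrist_force: [1.5, -0.2, -1.1]
finger_gap: 0.0001
```

>>> {"fn": "step_arm", "kwargs": {"commands": [[[-20,2.5,-9],[0,0,0],-1],[[0,0,-5],[0,0,0],-1],[[0,0,-3],[0,0,0],-1]]}}

```text
t: 4.6
position: [0.5854, -0.1321, 0.0926]
ee_rot: [0.0, 0.062, 0.998, -0.0]
wrist_force: [0.0, 0.0, 1.2]
finger_gap: 0.0007
```

>>> {"fn": "step_arm", "kwargs": {"commands": [[[0,0,50],[0,0,0],-1],[[0,0,50],[0,0,0],-1],[[-46,5.5,0],[0,0,0],-1],[[-46,5.5,0],[0,0,0],-1],[[-46,5.5,0],[0,0,0],-1]]}}

```text
t: 5.1
position: [0.4469, -0.1156, 0.1928]
ee_rot: [0.0, 0.062, 0.998, 0.0]
wrist_force: [0.5, 0.1, 0.7]
finger_gap: 0.0002
```

>>> {"fn": "step_arm", "kwargs": {"commands": [[[-46,5.5,0],[0,0,0],-1],[[0,0,-45],[0,0,0],-1],[[0,0,-33],[0,0,0],-1]]}}

```text
t: 5.4
position: [0.4021, -0.1098, 0.116]
ee_rot: [0.004, 0.062, 0.998, 0.001]
wrist_force: [1.5, -0.1, -1.3]
finger_gap: 0.0004
```

Run:
```python
from h import *
print(r.read_state()["position"])
a=r.grab_frame("top")[:,:,::-1]; b=r.grab_frame("scene")[:,:,::-1]
C=np.zeros((400,800,3),np.uint8); C[:399,:361]=cv2.resize(a[150:255,300:395],(361,399),interpolation=cv2.INTER_CUBIC)
C[:330,365:794]=cv2.resize(b[165:265,235:365],(429,330),interpolation=cv2.INTER_CUBIC); cv2.imwrite("pics/c1.png",C)
```

```text
[ 0.40214298 -0.10975185  0.11599267]
```

View pics/c1.png

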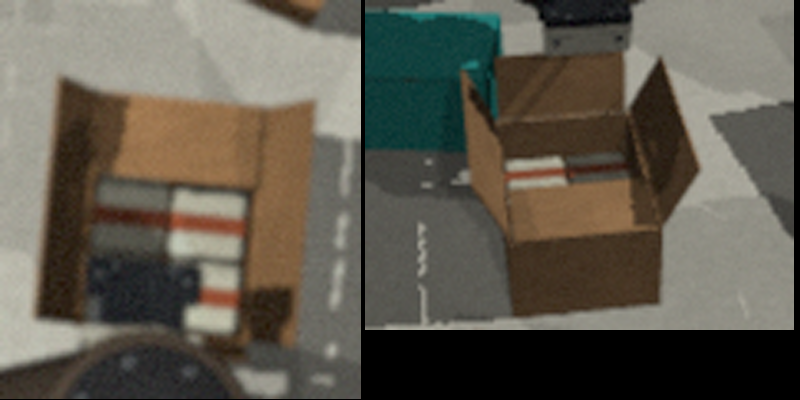

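The picture shows the far flap flat and the carton unmoved. The near flap is still standing, with the fingers behind it. Next I sweep the near flap.

>>> {"fn": "step_arm", "kwargs": {"commands": [[[20,-2.5,0],[0,0,0],-1],[[20,-2.5,0],[0,0,0],-1],[[25,-3,0],[0,0,0],-1],[[20,-2.5,-7],[0,0,0],-1],[[20,-2.5,-9],[0,0,0],-1]]}}

```text
t: 6.0
position: [0.5092, -0.1235, 0.1]
ee_rot: [0.001, 0.062, 0.998, -0.0]
wrist_force: [-0.5, 0.6, 0.6]
finger_gap: 0.0001
```

>>> {"fn": "step_arm", "kwargs": {"commands": [[[0,0,-5],[0,0,0],-1],[[0,0,-3],[0,0,0],-1],[[0,0,0],[0,0,0],-1],[[0,0,50],[0,0,0],-1],[[0,0,50],[0,0,0],-1]]}}

```text
t: 6.5
position: [0.5047, -0.1233, 0.1915]
ee_rot: [-0.002, 0.062, 0.998, -0.0]
wrist_force: [1.4, 0.3, -0.2]
finger_gap: 0.0002
```

>>> {"fn": "step_arm", "kwargs": {"commands": [[[22,49,0],[0,0,0],-1],[[23,47,0],[0,0,0],-1],[[0,0,-40],[0,0,0],-1],[[0,0,-34],[0,0,0],-1],[[0,0,0],[0,0,0],-1]]}}

```text
t: 7.0
position: [0.5453, -0.0327, 0.1133]
ee_rot: [-0.004, 0.062, 0.998, -0.001]
wrist_force: [-0.3, 0.6, 0.2]
finger_gap: 0.0002
```

```bash
cat > two.py <<'E'
from h import *
import sys
print(r.read_state()["position"],r.read_state()["qpos"])
a=r.grab_frame("top")[:,:,::-1]; b=r.grab_frame("scene")[:,:,::-1]
C=np.zeros((400,800,3),np.uint8); C[:399,:361]=cv2.resize(a[150:255,300:395],(361,399),interpolation=cv2.INTER_CUBIC)
C[:330,365:794]=cv2.resize(b[165:265,235:365],(429,330),interpolation=cv2.INTER_CUBIC); cv2.imwrite("pics/"+sys.argv[1],C)
E
python3 two.py c2.png
```

```text
[ 0.54531601 -0.03266882  0.11332964] [ 0.29809951  0.25589231 -0.41783939 -0.00138078 -0.90430573 -0.42119629]
```

View pics/c2.png

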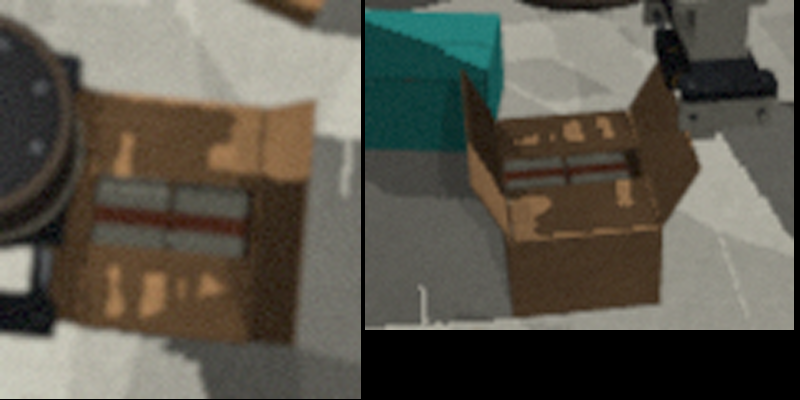

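Both end flaps lie flat and both long flaps still stand. Now I sweep the left long flap, then go over to the right one.

>>> {"fn": "step_arm", "kwargs": {"commands": [[[-2.5,-20,3],[0,0,0],-1],[[-2.5,-20,0],[0,0,0],-1],[[-2.5,-20,-4],[0,0,0],-1],[[-3,-22,-6],[0,0,0],-1],[[-2.5,-20,-7],[0,0,0],-1]]}}

```text
t: 7.6
position: [0.5373, -0.1358, 0.1058]
ee_rot: [0.002, 0.062, 0.998, 0.0]
wrist_force: [0.3, 1.2, 0.9]
finger_gap: 0.0003
```

>>> {"fn": "step_arm", "kwargs": {"commands": [[[0,0,-4],[0,0,0],-1],[[0,0,-2],[0,0,0],-1],[[0,0,0],[0,0,0],-1]]}}

```text
t: 7.9
position: [0.5364, -0.1344, 0.0978]
ee_rot: [0.001, 0.062, 0.998, 0.0]
wrist_force: [-0.7, 0.2, 0.1]
finger_gap: 0.0004
```

>>> {"fn": "step_arm", "kwargs": {"commands": [[[0,0,-4],[0,0,0],-1],[[0,0,0],[0,0,0],-1],[[0,0,50],[0,0,0],-1],[[0,0,50],[0,0,0],-1],[[-5,-45,0],[0,0,0],-1]]}}

```text
t: 8.4
position: [0.5358, -0.1775, 0.2002]
ee_rot: [0.006, 0.059, 0.998, -0.0]
wrist_force: [1.5, -0.8, -0.1]
finger_gap: 0.0006
```

>>> {"fn": "step_arm", "kwargs": {"commands": [[[-6,-45,0],[0,0,0],-1],[[-5,-42,0],[0,0,0],-1],[[0,0,-40],[0,0,0],-1],[[0,0,-36],[0,0,0],-1],[[0,0,0],[0,0,0],-1]]}}

```text
t: 8.9
position: [0.5163, -0.2658, 0.1119]
ee_rot: [-0.004, 0.063, 0.998, 0.001]
wrist_force: [0.3, 0.8, 0.4]
finger_gap: 0.0003
```

>>> {"fn": "step_arm", "kwargs": {"commands": [[[2.5,20,0],[0,0,0],-1],[[2.5,20,0],[0,0,0],-1],[[2.5,20,-4],[0,0,0],-1],[[3,22,-6],[0,0,0],-1],[[2.5,20,-7],[0,0,0],-1]]}}

```text
t: 9.4
position: [0.5342, -0.1634, 0.1018]
ee_rot: [0.001, 0.061, 0.998, -0.0]
wrist_force: [0.1, -0.0, -0.9]
finger_gap: 0.0006
```

>>> {"fn": "step_arm", "kwargs": {"commands": [[[0,0,-4],[0,0,0],-1],[[0,0,-3],[0,0,0],-1],[[0,0,0],[0,0,0],-1]]}}

```text
t: 9.7
position: [0.5331, -0.1648, 0.0931]
ee_rot: [0.0, 0.062, 0.998, -0.0]
wrist_force: [0.3, -0.0, 0.6]
finger_gap: 0.0003
```

>>> {"fn": "step_arm", "kwargs": {"commands": [[[0,0,50],[0,0,0],-1],[[0,0,50],[0,0,0],-1],[[0,-18,0],[8.5,0,0],1],[[0,-18,0],[8.5,0,0],1],[[0,-18,0],[8.5,0,0],1]]}}

```text
t: 10.2
position: [0.5345, -0.2189, 0.1959]
ee_rot: [-0.011, 0.058, 0.973, 0.223]
wrist_force: [0.3, 0.9, -0.1]
finger_gap: 0.0189
```

>>> {"fn": "step_arm", "kwargs": {"commands": [[[0,-18,0],[8.5,0,0],1],[[0,-18,0],[8.5,0,0],1],[[0,-18,0],[8.5,0,0],1],[[0,0,0],[0,0,4.5],1],[[0,0,0],[0,0,4.5],1]]}}

```text
t: 10.7
position: [0.5309, -0.2766, 0.1902]
ee_rot: [-0.061, -0.013, 0.902, 0.428]
wrist_force: [0.9, -0.2, 1.0]
finger_gap: 0.0583
```

Run:
```python
from h import *
s=r.read_state(); print(s["position"],s["qpos"],s["ee_rot"])
a=r.grab_frame("top")[:,:,::-1]; b=r.grab_frame("scene")[:,:,::-1]
cv2.imwrite("pics/t3.png",a);cv2.imwrite("pics/s3.png",b)
C=np.zeros((600,800,3),np.uint8)
C[:300]=cv2.resize(a[155:275,150:470],(800,300),interpolation=cv2.INTER_CUBIC)
C[300:]=cv2.resize(b[130:280,150:550],(800,300),interpolation=cv2.INTER_CUBIC)
cv2.imwrite("pics/c3.png",C)
```

```text
[ 0.53087945 -0.2766464   0.19023102] [-0.58834665  0.68389317  0.40977671 -0.65481858 -1.91629237  0.59141002] [-0.06112022 -0.01285634  0.90178166  0.42765509]
```

View pics/c3.png

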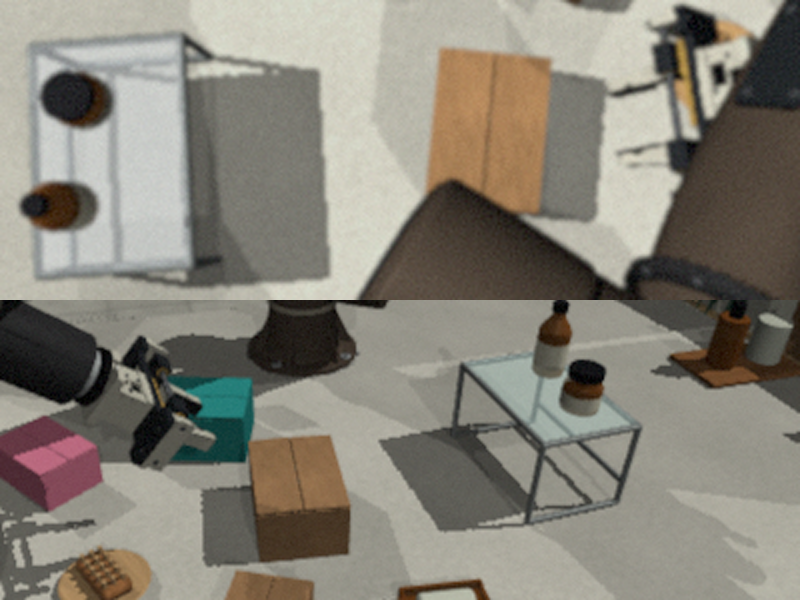

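All four flaps are shut: the carton's top is at crop (440,48)-(551,59)-(543,214). The shelf deck is at crop (32,42)-(192,265), and both dishes are where they were. I'll fit the shelf and carton poses.

```bash
cat > fit2.py <<'E'
from fit import *
T=lambda u,v:(150+u/2.5,155+v/2.5)
S=lambda u,v:(150+u/2,130+(v-300)/2)
def fit(obs,x0):
    f=lambda p:np.array([proj(c,W(p,P))[0]-px for c,px,P in obs])
    s=least_squares(lambda p:f(p).ravel(),x0,loss='soft_l1'); return s.x,f(s.x).round(1).tolist()
E
python3 - <<'E'
from fit2 import *
sh=[("top",T(32,42),(130,87.5,154)),("top",T(187,35),(130,-87.5,154)),("top",T(192,268),(-130,-87.5,154)),("top",T(37,278),(-130,87.5,154)),
("scene",S(462,365),(-130,-87.5,154)),("scene",S(640,429),(130,87.5,154)),("scene",S(543,442),(130,-87.5,154)),
("scene",S(528,521),(125,-82.5,0)),("scene",S(620,500),(125,82.5,0)),("scene",S(455,433),(-125,-82.5,0))]
ca=[("top",T(440,48),(90,65,91)),("top",T(551,59),(90,-65,91)),("top",T(543,214),(-90,-65,91)),
("scene",S(249,440),(-90,-65,91)),("scene",S(334,436),(-90,65,91)),("scene",S(258,507),(90,-65,91)),("scene",S(349,492),(90,65,91)),("scene",S(259,558),(90,-65,0)),("scene",S(349,548),(90,65,0))]
p,e=fit(sh,[.51,.265,.04]); print(p,e)
q,e=fit(ca,[.535,-.147,-.12]); print(q,e)
print("home",W(p,(0,12.5,0)),"front",W(p,(0,-87.5,144)),"side",W(q,(0,-65,0)))
E
```

```text
[0.51224442 0.2693675  0.03506391] [[-2.4, -1.0], [-0.9, -2.0], [0.3, 0.6], [-2.9, 0.3], [-1.2, -3.0], [2.0, -2.8], [-0.7, 0.4], [-1.5, 0.6], [-2.5, 1.1], [-0.8, 1.1]]
[ 0.5311338  -0.14539733 -0.12156056] [[-0.4, 0.2], [0.2, 0.2], [-2.2, 0.8], [-0.5, -1.4], [-2.2, -2.5], [-0.3, 1.8], [0.7, 5.1], [0.4, 0.6], [-0.3, 1.1]]
home [0.51180621 0.28185982 0.        ] front [0.51531188 0.18192129 0.144     ] side [ 0.52325181 -0.20991767  0.        ]
```

>>> {"fn": "step_arm", "kwargs": {"commands": [[[0,0,-50],[0,0,0],1],[[0,0,-50],[0,0,0],1],[[0,0,-48],[0,0,0],1],[[0,20,0],[0,0,0],1],[[0,20,0],[0,0,0],1]]}}

```text
t: 11.3
position: [0.5312, -0.2322, 0.0418]
ee_rot: [-0.062, -0.013, 0.902, 0.428]
wrist_force: [0.8, 0.1, 0.8]
finger_gap: 0.0874
```

```bash
cat > st.py <<'E'
from h import *
from scipy.spatial.transform import Rotation as Ro
s=r.read_state(); q=s["ee_rot"]; M=Ro.from_quat([q[1],q[2],q[3],q[0]]).as_matrix()
print(s["t"],s["position"].round(4),s["qpos"].round(2),"jaw",M[:,0].round(3),"tool",M[:,2].round(3),s["wrist_force"].round(1),s["finger_gap"])
E
python3 st.py
```

```text
11.3 [ 0.5312 -0.2322  0.0418] [-0.54  0.8   0.24 -0.64 -1.67  0.72] jaw [-0.992 -0.076  0.101] tool [-0.123  0.77  -0.627] [0.8 0.1 0.8] 0.08741178612474985
```

```bash
cat >> st.py <<'E'
import sys
if len(sys.argv)>1:
    a,t=float(sys.argv[1]),np.radians(51)
    x=-np.array([np.cos(a),np.sin(a),0]); z=np.array([-np.sin(a)*np.sin(t),np.cos(a)*np.sin(t),-np.cos(t)])
    D=np.stack([x,np.cross(z,x),z],1); print("turn",np.degrees(Ro.from_matrix(D@M.T).as_rotvec()).round(1))
E
python3 st.py 0.035
```

```text
11.3 [ 0.5312 -0.2322  0.0418] [-0.54  0.8   0.24 -0.64 -1.67  0.72] jaw [-0.992 -0.076  0.101] tool [-0.123  0.77  -0.627] [0.8 0.1 0.8] 0.08741178612474985
turn [ 0.4 -5.8 -2.4]
```

>>> {"fn": "step_arm", "kwargs": {"commands": [[[0,0,0],[0.4,-5.8,-2.4],1],[[-0.5,15,0],[0,0,0],1],[[-0.5,15,0],[0,0,0],1],[[-0.5,15,0],[0,0,0],1],[[-0.5,15,0],[0,0,0],1]]}}

```text
t: 11.8
position: [0.5309, -0.1721, 0.045]
ee_rot: [-0.005, -0.018, 0.903, 0.429]
wrist_force: [0.8, -4.5, 0.9]
finger_gap: 0.0877
```

>>> {"fn": "step_arm", "kwargs": {"commands": [[[-0.6,18,0],[0,0,0],1],[[-0.6,18,0],[0,0,0],1],[[-0.6,18,0],[0,0,0],1],[[-0.6,18,0],[0,0,0],1],[[-0.6,18,0],[0,0,0],1]]}}

```text
t: 12.3
position: [0.5276, -0.0816, 0.0449]
ee_rot: [-0.006, -0.018, 0.903, 0.429]
wrist_force: [0.6, -5.0, 2.2]
finger_gap: 0.0877
```

>>> {"fn": "step_arm", "kwargs": {"commands": [[[-0.6,18,0],[0,0,0],1],[[-0.6,18,0],[0,0,0],1],[[-0.6,18,0],[0,0,0],1],[[-0.6,18,0],[0,0,0],1],[[-0.6,18,0],[0,0,0],1]]}}

```text
t: 12.8
position: [0.5244, 0.0085, 0.0449]
ee_rot: [-0.006, -0.018, 0.903, 0.429]
wrist_force: [0.4, -5.4, 2.4]
finger_gap: 0.0877
```

```bash
python3 st.py 0.035
python3 - <<'E'
from h import *
a=r.grab_frame("top")[:,:,::-1]; b=r.grab_frame("scene")[:,:,::-1]
C=np.zeros((600,800,3),np.uint8)
C[:300]=cv2.resize(a[155:275,150:470],(800,300),interpolation=cv2.INTER_CUBIC)
C[300:]=cv2.resize(b[130:280,150:550],(800,300),interpolation=cv2.INTER_CUBIC)
cv2.imwrite("pics/c4.png",C)
E
```

```text
12.8 [0.5244 0.0085 0.0449] [-0.28  0.59 -0.12 -0.86 -1.34  0.75] jaw [-0.999 -0.038 -0.005] tool [-0.026  0.775 -0.632] [ 0.4 -5.4  2.4] 0.08772814397291379
turn [ 0.2  0.3 -0.2]
```

View pics/c4.png

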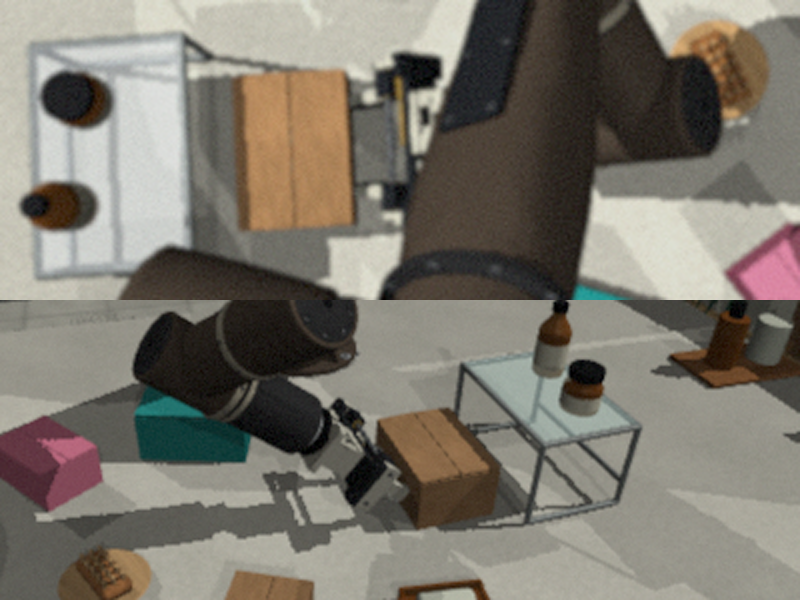

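Run:
```python
from fit2 import *
ca=[("top",T(235,76),(90,65,91)),("top",T(348,70),(90,-65,91)),("top",T(354,224),(-90,-65,91)),("top",T(242,230),(-90,65,91)),
("scene",S(378,417),(-90,-65,91)),("scene",S(450,408),(-90,65,91)),("scene",S(418,474),(90,-65,91)),("scene",S(498,460),(90,65,91)),("scene",S(418,526),(90,-65,0)),("scene",S(495,514),(90,65,0))]
q,e=fit(ca,[.52,.08,.03]); print(q,e)
a=r.grab_frame("top")[:,:,::-1]; b=r.grab_frame("scene")[:,:,::-1]
C=np.zeros((600,480,3),np.uint8);C[:300]=cv2.resize(a,(480,300));C[300:]=cv2.resize(b,(480,300));cv2.imwrite("pics/c5.png",C)
```

```text
[0.51638155 0.08039722 0.02843569] [[-1.3, -0.8], [-1.5, -0.8], [-1.3, 0.4], [-2.2, 0.4], [-1.8, -0.1], [-1.9, -1.4], [0.1, 3.6], [-0.2, 3.0], [-2.5, 1.2], [-2.9, -0.7]]
```

View pics/c5.png

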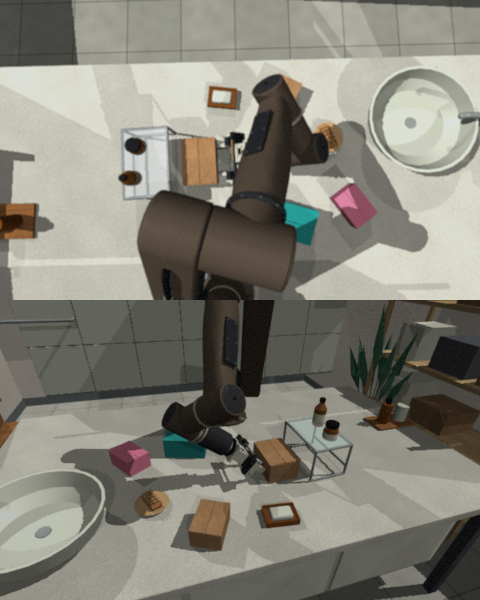

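The elbow and forearm stay high and clear of the bottles. The carton is at (0.516, 0.080), yaw 0.028, centred on the shelf within about 3 mm. About 200 mm remains, so I push on and check the force.

>>> {"fn": "step_arm", "kwargs": {"commands": [[[-0.6,18,0],[0,0,0],1],[[-0.6,18,0],[0,0,0],1],[[-0.6,18,0],[0,0,0],1],[[-0.6,18,0],[0,0,0],1],[[-0.6,18,0],[0,0,0],1]]}}

```text
t: 13.5
position: [0.5216, 0.0983, 0.0444]
ee_rot: [-0.006, -0.018, 0.903, 0.429]
wrist_force: [0.6, -3.8, -1.3]
finger_gap: 0.0876
```

>>> {"fn": "step_arm", "kwargs": {"commands": [[[-0.6,17,0],[0,0,0],1],[[-0.6,17,0],[0,0,0],1],[[-0.6,17,0],[0,0,0],1],[[-0.5,14,0],[0,0,0],1],[[-0.3,10,0],[0,0,0],1]]}}

```text
t: 14.0
position: [0.5188, 0.1739, 0.0446]
ee_rot: [-0.006, -0.018, 0.903, 0.429]
wrist_force: [-0.3, -4.0, -0.7]
finger_gap: 0.0879
```

```bash
python3 st.py 0.035
python3 - <<'E'
from h import *
a=r.grab_frame("top")[:,:,::-1]; b=r.grab_frame("scene")[:,:,::-1]
C=np.zeros((600,800,3),np.uint8)
C[:300]=cv2.resize(a[155:275,150:470],(800,300),interpolation=cv2.INTER_CUBIC)
C[300:]=cv2.resize(b[130:280,150:550],(800,300),interpolation=cv2.INTER_CUBIC)
cv2.imwrite("pics/c6.png",C)
E
```

```text
14.0 [0.5188 0.1739 0.0446] [-0.03  0.53 -0.22 -1.   -1.16  0.66] jaw [-0.999 -0.038 -0.005] tool [-0.026  0.775 -0.631] [-0.3 -4.  -0.7] 0.08787153687777795
turn [ 0.1  0.3 -0.2]
```

View pics/c6.png

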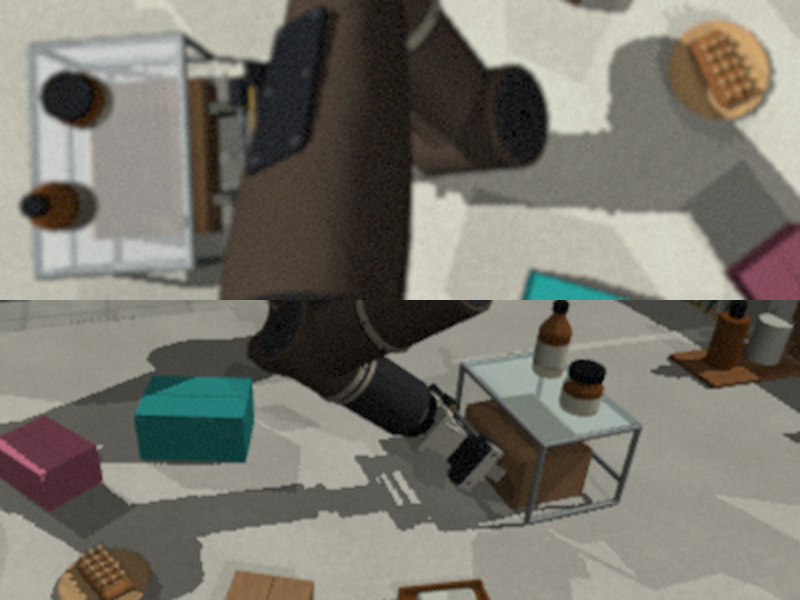

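The carton is entering cleanly, square between the legs, and the gripper body is clear of the deck. About 36 mm remains.

>>> {"fn": "step_arm", "kwargs": {"commands": [[[-0.3,8,0],[0,0,0],1],[[-0.3,8,0],[0,0,0],1],[[-0.3,8,0],[0,0,0],1],[[-0.1,4,0],[0,0,0],1],[[0,0,0],[0,0,0],1]]}}

```text
t: 14.6
position: [0.5183, 0.2005, 0.0447]
ee_rot: [-0.005, -0.018, 0.903, 0.429]
wrist_force: [0.8, -1.6, -0.8]
finger_gap: 0.0875
```

>>> {"fn": "step_arm", "kwargs": {"commands": [[[-0.1,3,0],[0,0,0],1],[[-0.1,2,0],[0,0,0],1]]}}

```text
t: 14.8
position: [0.5182, 0.2048, 0.0446]
ee_rot: [-0.005, -0.018, 0.903, 0.429]
wrist_force: [-0.1, -5.1, 2.3]
finger_gap: 0.0878
```

>>> {"fn": "step_arm", "kwargs": {"commands": [[[-0.1,3,0],[0,0,0],1],[[-0.1,2,0],[0,0,0],1]]}}

```text
t: 15.0
position: [0.5181, 0.2095, 0.0445]
ee_rot: [-0.005, -0.018, 0.903, 0.429]
wrist_force: [0.6, -11.5, 4.8]
finger_gap: 0.0875
```

>>> {"fn": "step_arm", "kwargs": {"commands": [[[-0.1,2,0],[0,0,0],1],[[0,1,0],[0,0,0],1]]}}

```text
t: 15.2
position: [0.5186, 0.2103, 0.0445]
ee_rot: [-0.005, -0.018, 0.904, 0.428]
wrist_force: [1.1, -20.6, 9.0]
finger_gap: 0.0875
```

Contact with the bar came at the predicted position, and the force rose from 5 to 21 N. I'll back straight out and look.

>>> {"fn": "step_arm", "kwargs": {"commands": [[[0,-8,0],[0,0,0],1],[[1,-20,0],[0,0,0],1],[[1,-30,0],[0,0,0],1],[[2,-45,0],[0,0,0],1],[[2,-45,0],[0,0,0],1]]}}

```text
t: 15.7
position: [0.5232, 0.0646, 0.0447]
ee_rot: [-0.006, -0.018, 0.903, 0.43]
wrist_force: [1.4, -0.0, 0.9]
finger_gap: 0.0876
```

>>> {"fn": "step_arm", "kwargs": {"commands": [[[2,-45,10],[0,0,0],1],[[2,-45,20],[0,0,0],1],[[0,-40,25],[0,0,0],1],[[0,-40,25],[0,0,0],1],[[0,0,0],[0,0,0],1]]}}

```text
t: 16.2
position: [0.5288, -0.1099, 0.1269]
ee_rot: [-0.003, -0.017, 0.904, 0.428]
wrist_force: [0.4, 1.4, -0.1]
finger_gap: 0.0875
```

Run:
```python
from h import *
a=r.grab_frame("top")[:,:,::-1]; b=r.grab_frame("scene")[:,:,::-1]
for n in("carton","soap_dish","brush_dish","bottle_tall","jar_low"): print(n,[(np.round(d["location"]),round(d["conf"],2)) for d in r.boxes_of("top",n)][:3])
C=np.zeros((600,800,3),np.uint8)
C[:300,:400]=cv2.resize(a[160:280,150:310],(400,300),interpolation=cv2.INTER_CUBIC)
C[:300,400:]=cv2.resize(a,(400,250))[:250].copy() if 0 else cv2.copyMakeBorder(cv2.resize(a,(400,250)),0,50,0,0,0)
C[300:]=cv2.resize(b[140:240,350:550] if 0 else b[145:251,367:650-10][:, :273],(773,300),interpolation=cv2.INTER_CUBIC)[:, :800] if 0 else cv2.resize(b[150:255,340:620],(800,300),interpolation=cv2.INTER_CUBIC)
cv2.imwrite("pics/c7.png",C)
```

```text
carton [(array([376., 130.]), 0.93), (array([472., 276.]), 0.74)]
soap_dish [(array([296., 129.]), 0.79)]
brush_dish []
bottle_tall [(array([169., 237.]), 0.73)]
jar_low [(array([180., 195.]), 0.76)]
```

View pics/c7.png

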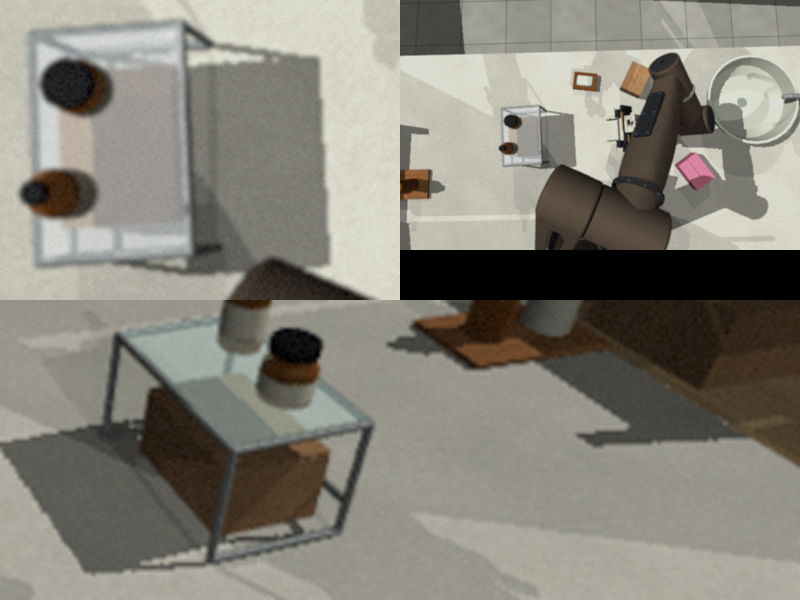

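```bash
python3 - <<'E'
from fit2 import *
T=lambda u,v:(150+u/2.5,160+v/2.5)
S=lambda u,v:(340+u/2.857,150+(v-300)/2.857)
sh=[("top",T(30,33),(130,87.5,154)),("top",T(185,22),(130,-87.5,154)),("top",T(192,256),(-130,-87.5,154)),("top",T(37,266),(-130,87.5,154)),
("scene",S(116,333),(-130,-87.5,154)),("scene",S(373,425),(130,87.5,154)),("scene",S(235,450),(130,-87.5,154)),
("scene",S(211,562),(125,-82.5,0)),("scene",S(340,532),(125,82.5,0)),("scene",S(105,434),(-125,-82.5,0))]
ca=[("top",T(176,65),(90,-65,91)),("top",T(183,223),(-90,-65,91)),
("scene",S(150,388),(-90,-65,91)),("scene",S(213,537),(90,-65,0)),("scene",S(318,515),(90,65,0)),("scene",S(328,447),(90,65,91))]
p,e=fit(sh,[.51,.265,.04]); print(p,e)
q,e=fit(ca,[.51,.28,.03]); print(q,e)
d=q[:2]-p[:2];c,s=np.cos(p[2]),np.sin(p[2]);print("in shelf",c*d[0]+s*d[1],-s*d[0]+c*d[1],q[2]-p[2])
E
python3 st.py
```

```text
[0.51306396 0.26902705 0.04287337] [[-1.9, -2.4], [-0.3, -2.3], [0.8, -0.2], [-2.4, 0.1], [-1.0, -1.7], [1.6, -2.0], [-1.0, -0.8], [-1.0, -0.4], [-1.4, -0.1], [-0.2, 1.0]]
[0.51123335 0.27740255 0.04370878] [[-1.4, -0.7], [-1.7, -1.2], [-1.8, -0.8], [-0.5, -0.4], [-2.8, -0.4], [0.0, 0.8]]
in shelf -0.0014699561816101676 0.008446258376084502 0.0008354052051223262
16.55 [ 0.5272 -0.1034  0.124 ] [-0.43  0.56  0.04 -0.77 -1.56  0.69] jaw [-0.999 -0.038 -0.004] tool [-0.027  0.776 -0.631] [-0.3  0.1 -0.1] 0.08764722686515902
```

```bash
python3 -c "
from cell import r
print(r.finish_job())"
```

```text
the job is handed in; nothing more can be done
None
```

I folded both end flaps and then both long flaps flat. I then slid the shut carton into the shelf with the open fingers tilted about 51°, until it met the rear bar. The job was handed in at about 16.6 s; no verdict is reported.

**Last checks**
- **Against the bar:** the push force rose from about 5 N to 21 N at the position I had predicted for home.
- **Position by picture:** in the shelf's frame the carton is at x about -1.5 mm and y about +8.4 mm, and square within 0.001 rad. The camera reads 4 mm short of the nominal 12.5 mm, which is inside the 10 mm tolerance and about what the calibration allows.
- **Flaps:** they were seen shut before the push. After insertion they are only seen through the glass, and I did not measure their angles again.
- **Bystanders:** the bottle, jar and soap dish were found within about 3 px of their starting places. In the last picture the arm hides the brush dish and the network did not find it. It was in place in the picture taken just before the final 36 mm push.
- **Robot:** the arm is well clear of everything and the wrist force is near zero.

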